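# Reset the rework station under its push-latch cover

## Robot

A 7-joint arm with a two-finger parallel gripper is mounted at the origin on the work surface. World frame = base frame: x ahead of the robot, y to its left, z up, the work surface at z = 0. Lengths are in mm, angles in rad, forces in N, time in s.
With the tool pointing down it reaches from about 400 to 850 mm from the base axis. Payload 6.9 kg.
Tool frame: the origin (TCP) lies midway between the tips of the shut fingers; the grasp point (between the pads) lies 19 mm behind it; z points along the fingers, y is the line along which they close (so a half turn about z gives the same grasp; the last joint's range is limited). The gripper opens to 85 mm and grips with 20 to 120 N. Pads are 22 mm wide; open, the fingers measure 114 mm over their backs; the gripper's body (76 mm by 85 mm) begins 54 mm behind the grasp point. The pads swing forward as they close: fully open they stand 13 mm farther back than shut.
Start: joints at [1.448, 0.507, -0.238, 1.5, 0.126, 1.149, -0.155], TCP at [141.726, -608.707, 197.175] pointing down, gripper open.
Joint ranges: [-3.08, 3.08], [-0.24, 2.05], [-1.43, 1.35], [0, 2.5], [-1.52, 4.66], [0.17, 1.96], [-2.89, 2.89]. Speed limits (rad/s): [2.39, 2.39, 3.14, 3.14, 3.14, 3.14, 3.14].

## Interface

Orientations are given as a rotation vector (axis times angle).
In Python, from workcell import manip gives the robot as it stands. Calls block until the motion is done:
- manip.goto(position, orientation): joint-space move of the TCP to a pose.
- manip.move_l(position, frame=None, rate=150, stop_force=None): straight line of the TCP; frame=None keeps the orientation; rate is the mean speed in mm/s. With stop_force (N) it stops when the force on the tool has changed by that much, and returns True; else False.
- manip.goto_joints(angles): joint-space move.
- manip.grip(opening, newtons=None): opening from 0.0 (shut) to 1.0 (fully open); newtons is the grip in N (None keeps the last); returns when the fingers have stopped.
- manip.dwell(seconds).
- manip.solve_ik(position, orientation): joint angles nearest the present ones, or None.
- manip.get_obs(): the state.
- manip.capture(name): name is "scene" or "top" or "wrist"; returns a dict with "color" (400x640x3 uint8, red, green, blue), "mtx" (3x3 intrinsics, pixels), "origin" and "rotation" of the camera in the world; the wrist camera has in their place "hand_eye" (4x4, takes a point from camera to tool coordinates, whose origin is the TCP and whose axes are the flange's). Camera axes: x right, y down, z forward; pixel columns grow to the right and rows downward; lengths in mm; the calibration is good to about 2 mm. A picture is of the moment at which its call begins: read the wrist's pose just before it. There is no depth.
A pose or a line that the arm cannot do raises manip.MotionError and nothing moves.
- manip.sign_off(): hands the job in; it is judged then, once.
Trained networks look in a picture, given as the dict that the camera call returned (one of the last four; its "shot" number tells which), for a name from the list of things; names that differ only in an ending like _2 or _b are one class to them, and where a whole thing is asked for, a point or a joint stands for the part that bears it (a point fixed in the world has none). Each returns a list of dicts, best first, with "p" (0 to 1); they miss things now and then, are a little off and sometimes report something else, mostly with a low value. They report only what shows in the picture. A call takes as long as a camera call.
- manip.trace(query, picture): "mask" (400x640 bool, what is visible of it) and "location" ([column, row] in pixels, amid what is visible of it).
The state is a dict: "t": time; "joints": joint angles; "joint_vel": joint speeds; "tau": joint torques, N m; "eef_pos": TCP position; "orientation": TCP orientation; "wrist_force": force on the tool from outside, world axes, zero at the start; "wrist_torque": the same for the moment, N m; "gripper_width": opening from 0.0 (shut) to 1.0 (fully open); "finger_force": force on a finger pad.
Only numpy, scipy, OpenCV 4.12 (cv2) and the standard library are available. Lean on these libraries where they do the work, as an engineer would, in place of code of your own. Each camera call takes 0.05 s, during which the arm holds its last target. There are 200 camera calls.

## Task

The hot-air rework station needs a reset. Press in the blue push-latch cover on its top and let go so that it pops open, press the red button underneath all the way down and let it come up, then push the cover shut and press it in until it latches and stays closed. Use fingertips only: grip and lift nothing, leave the solder spool, flux bottle and tin where they stand, and finish clear of everything.

Things in the scene. Friction and masses are not known exactly. Their poses are not given: they have to be found in the camera images.
- station: Black box of a hot-air rework station, fixed to the bench, 170 mm (x) by 220 mm (y) by 100 mm high (flat top at z = 100 mm). Origin: centre of its underside; x away from its front, z up. Its top carries the blue cover on the +y half and a grey control panel with two fixed black knobs (15 mm high) on the -y half.
- flap_hinge (a point): Middle of the cover's hinge line, on the station's top, at (-40, 50, 100) mm in the station frame, line along station y; fixed to the station. Closed, the cover reaches from here 75 mm along station +x, 80 mm wide (y), its outer top face 18 mm above the hinge. It is a hollow cap with 4 mm walls, open below.
- flap_pad (a point): Centre of the white press pad (22 x 46 mm) on the cover's outer top face, 56 mm from the hinge line along the cover and 18 mm above it in the cover's frame; moves and tilts with the cover.
- flap (a joint): Cover angle, rad: 0 latched shut; grows as the free edge swings up, outer face turning to the station's -x; 1.15 open stop; -0.07 pressed-in stop (4 mm at the pad, harmless). Push-push latch: each press beyond -0.045 (2.5 mm, 3 to 5 N) and let go changes it over. Freed, it springs to 1.15 in about 0.5 s and stays; to relatch push it down (2 to 5 N), press in, let go.
- button_top (a point): Centre of the top face of the red button, 22 mm across, at (+12, +50, 109.5) mm in the station frame (52 mm from the hinge line) while up. Covered by the closed cover; free from above when the cover stands open.
- button (a joint): Travel of the red button in m: 0 up, 0.005 fully down; spring return, 1.5 N at first touch and 4 N fully down.
- spool_mid (a point): Centre (half-way up) of a loose blue solder spool, 60 mm across, 40 mm high.
- flux_mid (a point): Centre (half-way up) of a loose amber flux bottle, 38 mm across, 85 mm high.
- tin_mid (a point): Centre (half-way up) of a loose metal tin with lid, 56 mm across, 45 mm high.

How it is judged (in metres and radians):
On the way, in this order (a step that is already met when the one before it is completed fails the run):
1. the closed cover is pressed in (beyond -0.03 rad) (value of joint flap below -0.03 rad), for 0.05 s.
2. the cover has popped open (beyond 0.95 rad) (value of joint flap above 0.95 rad), for 0.1 s.
3. the red button is pressed down (over 3.5 of its 5 mm) with the cover open (value of joint button above 0.0035 m and value of joint flap above 0.5 rad), for 0.05 s.
4. the cover is pushed shut and pressed in (beyond -0.03 rad) (value of joint flap below -0.03 rad), for 0.05 s.
At the end, for the whole second after the job is handed in: The cover is latched shut by itself (joint between -0.015 and 0.02 rad, at rest), the red button is up again (under 1 mm), and the spool, bottle and tin are within 20 mm of where they stood (value of joint flap between -0.015 and 0.02 rad and velocity of joint flap between -0.05 and 0.05 rad/s and value of joint button below 0.001 m and distance of each of spool_mid, flux_mid, tin_mid from where it was at the start of the episode below 0.02 m); the robot touches nothing.
It fails at once if the solder spool is lifted, carried, knocked over or shoved (moved over 20 mm) (distance of spool_mid from where it was at the start of the episode above 0.02 m).
It fails at once if the flux bottle is lifted, carried, knocked over or shoved (moved over 20 mm) (distance of flux_mid from where it was at the start of the episode above 0.02 m).
It fails at once if the tin is lifted, carried, knocked over or shoved (moved over 20 mm) (distance of tin_mid from where it was at the start of the episode above 0.02 m).
It also fails if it takes over 48 s, if anything falls off the work surface, if the arm or the gripper's body presses on something with over 40 N, if the wrist force passes 120 N, or if a joint passes its speed limit or range.

## Working session

There is one attempt and no reset: what is moved stays moved. The work goes in short steps, each a Python script; the robot and the scene stay as the last script left them, time stands still between calls to the robot, and variables do not carry over. Pictures are saved under pics/ and viewed, at most 10 in all, crops included, and the job is handed in when it is done.

```bash
mkdir -p pics; python3 - <<'E'
from workcell import manip
import cv2,numpy as np
o=manip.get_obs();print(o['t'],o['eef_pos'],o['orientation'],o['gripper_width'])
ims=[]
for n in ["scene","top"]:
    c=manip.capture(n);ims.append(c['color'])
    print(n,c['mtx'].tolist(),c['origin'],c['rotation'].tolist())
    for q in ["station","flap_pad","flap","spool_mid","flux_mid","tin_mid"]:
        for d in manip.trace(q,c)[:2]:
            ys,xs=np.nonzero(d['mask']);print(q,round(d['p'],2),d['location'],len(xs),[xs.min(),xs.max(),ys.min(),ys.max()] if len(xs) else 0)
    cv2.imwrite(f'pics/{n}1.png',c['color'][:,:,::-1])
E
```

```text
0.0 [ 141.52673253 -608.17787826  196.3317726 ] [-3.11930119e+00 -3.58371535e-01  3.72355571e-04] 0.9981093000864658
scene [[494.2489358394041, 0.0, 319.1194676381756], [0.0, 494.2489358394041, 197.49803412288372], [0.0, 0.0, 1.0]] [1121.14646976  618.41945906  812.25797951] [-0.9319315991716636, -2.4508240296105837, 1.077079645374697]
station 0.57 [281.0, 146.9] 6455 [np.int64(227), np.int64(334), np.int64(104), np.int64(195)]
flap_pad 0.58 [292.3, 133.8] 822 [np.int64(272), np.int64(316), np.int64(123), np.int64(152)]
flap 0.95 [294.8, 138.9] 844 [np.int64(272), np.int64(316), np.int64(123), np.int64(153)]
spool_mid 0.97 [333.4, 186.6] 542 [np.int64(324), np.int64(348), np.int64(172), np.int64(199)]
flux_mid 0.58 [239.6, 115.9] 71 [np.int64(235), np.int64(243), np.int64(110), np.int64(122)]
tin_mid 0.77 [249.5, 183.9] 520 [np.int64(237), np.int64(260), np.int64(174), np.int64(200)]
top [[474.9507915184928, 0.0, 314.33857244901094], [0.0, 474.9507915184928, 199.08577473366978], [0.0, 0.0, 1.0]] [ 472.82735384   72.02864215 1212.96363231] [-2.179000468346415, 2.1845174914009773, -0.13638121576687753]
station 0.68 [414.8, 238.4] 7076 [np.int64(367), np.int64(466), np.int64(199), np.int64(276)]
flap_pad 0.66 [399.9, 239.2] 1161 [np.int64(382), np.int64(417), np.int64(222), np.int64(256)]
spool_mid 0.62 [341.0, 248.8] 483 [np.int64(331), np.int64(354), np.int64(238), np.int64(262)]
flux_mid 0.81 [475.7, 235.0] 289 [np.int64(467), np.int64(490), np.int64(227), np.int64(241)]
flux_mid 0.19 [415.5, 238.7] 7230 [np.int64(366), np.int64(467), np.int64(199), np.int64(277)]
tin_mid 0.75 [394.7, 183.3] 422 [np.int64(382), np.int64(405), np.int64(173), np.int64(195)]
tin_mid 0.54 [398.3, 239.7] 1192 [np.int64(381), np.int64(417), np.int64(222), np.int64(257)]
```

```bash
python3 - <<'E'
import cv2,numpy as np
t=cv2.imread('pics/top1.png')[160:300,310:510];s=cv2.imread('pics/scene1.png')[80:220,200:400]
a=[cv2.resize(i,None,fx=4,fy=4,interpolation=cv2.INTER_CUBIC) for i in (t,s)]
cv2.imwrite('pics/t.png',a[0]);cv2.imwrite('pics/s.png',a[1])
E
```

```text
(no output)
```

View pics/t.png

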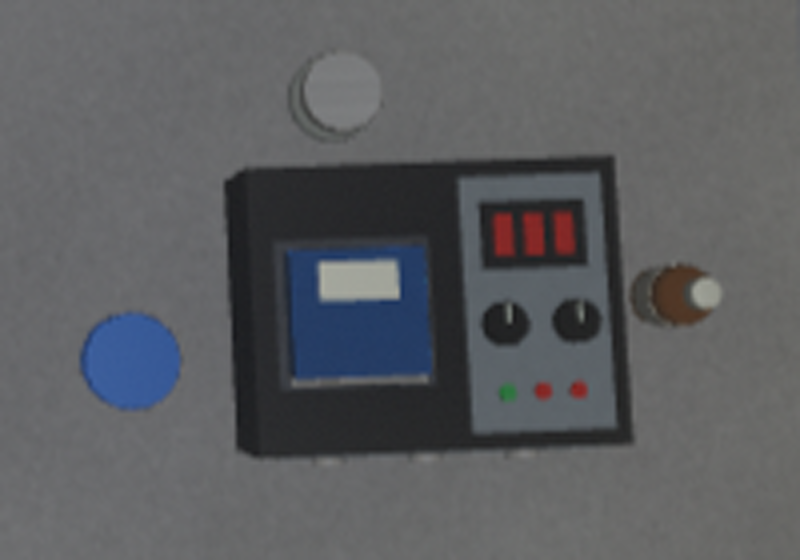

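View pics/s.png

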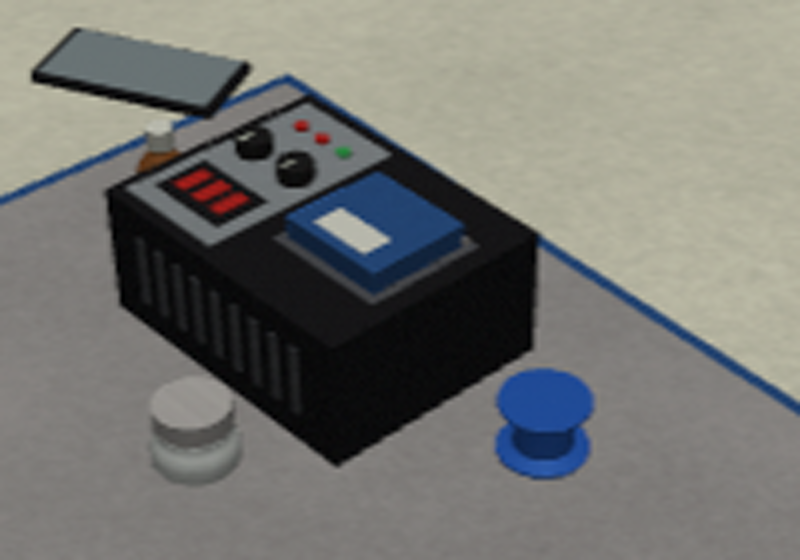

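The top view shows the hinge side toward the robot (world −x), with the pad at the far side. The station's top corners are at crop (245,170), (613,157), (632,440) and (257,455). The spool, tin and bottle all stand beside the station. In the scene crop, a grey plate at upper left is unexplained.

```bash
cat > h.py <<'E'
from workcell import manip
import numpy as np, cv2
from scipy.spatial.transform import Rotation as R
from scipy.optimize import least_squares
def proj(P,K,o,Rm):
    q=(np.asarray(P,float)-o)@Rm; return (q@K.T)[:,:2]/q[:,2:]
def ray(uv,K,o,Rm,z):
    d=Rm@np.linalg.inv(K)@np.array([*uv,1.]); return o+d*(z-o[2])/d[2]
E
python3 - <<'E'
from h import *
Kt=np.array([[474.9508,0,314.3386],[0,474.9508,199.0858],[0,0,1]]);ot=np.array([472.82735384,72.02864215,1212.96363231]);Rt=R.from_rotvec([-2.179000468346415,2.1845174914009773,-0.13638121576687753]).as_matrix()
Ks=np.array([[494.2489,0,319.1195],[0,494.2489,197.498],[0,0,1]]);os_=np.array([1121.14646976,618.41945906,812.25797951]);Rs=R.from_rotvec([-0.9319315991716636,-2.4508240296105837,1.077079645374697]).as_matrix()
f=lambda a,x0,y0:(np.array(a)+.5)/4-.5+[x0,y0]
# station pts: +x=image up, +y=image left
top=[((85,110,100),(245,170)),((85,-110,100),(613,157)),((-85,-110,100),(632,440)),((-85,110,100),(257,455)),((27,73,118),(318,260)),((27,27,118),(398,260)),((5,27,118),(400,299)),((5,73,118),(318,301))]
sc=[((85,110,100),(333,347)),((85,-110,100),(110,192)),((-85,110,100),(536,238)),((85,110,0),(338,464)),((27,27,118),(340,209)),((27,73,118),(390,238)),((35,90,118),(376,276)),((-40,10,118),(380,173))]
A=np.array([a for a,_ in top]);a=f([b for _,b in top],310,160)
B=np.array([a for a,_ in sc]);b=f([q for _,q in sc],200,80)
def res(p,which):
    M=R.from_euler('z',p[2]).as_matrix();t=[p[0],p[1],0]
    r=[]
    if which&1:r.append(proj(A@M.T+t,Kt,ot,Rt)-a)
    if which&2:r.append(proj(B@M.T+t,Ks,os_,Rs)-b)
    return np.concatenate(r).ravel()
for w in (1,2,3):
    s=least_squares(res,[400,-130,0],args=(w,));print(w,s.x,np.round(s.fun.reshape(-1,2),1).tolist())
for n,uv,z in [('spool',(342.5,250),40),('tin',(395.5,183),45),('flux',(486.5,233),85)]:print(n,ray(uv,Kt,ot,Rt,z))
E
```

```text
1 [ 4.97360510e+02 -2.01832442e+02  3.18536866e-02] [[-0.1, -0.7], [0.1, -0.5], [0.2, 1.0], [0.3, 0.7], [-0.1, 0.5], [-0.4, -0.2], [-0.4, -0.5], [0.3, -0.3]]
2 [ 4.89940680e+02 -2.02879480e+02  2.27420886e-02] [[1.4, -0.7], [1.0, -2.0], [2.9, -2.1], [1.4, 2.2], [-4.5, 2.2], [-4.6, 3.2], [1.1, -1.8], [1.5, -1.9]]
3 [ 4.94885388e+02 -2.01482095e+02  3.39477416e-02] [[-0.3, 0.4], [-0.1, 0.4], [0.2, 1.9], [0.3, 1.9], [-0.3, 1.6], [-0.5, 0.9], [-0.5, 0.6], [0.2, 0.9], [0.8, 0.4], [-0.5, -0.7], [1.9, -1.4], [0.8, 3.3], [-5.6, 3.2], [-5.5, 4.2], [0.3, -0.8], [0.3, -1.1]]
spool [464.55817935 -26.24457666  40.        ]
tin [ 630.03795054 -159.70665996   45.        ]
flux [ 503.94995525 -367.91694244   85.        ]
```

View pics/scene1.png

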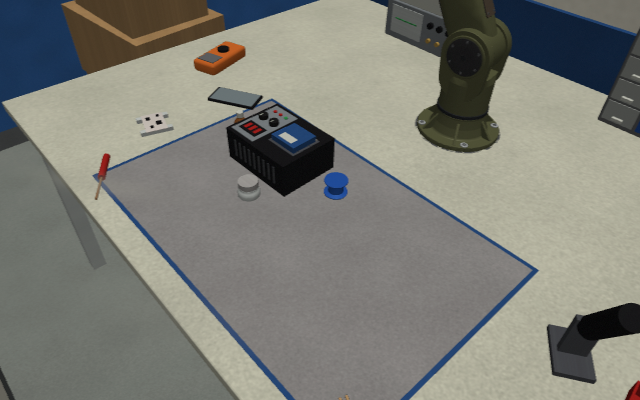

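The corrected fit from the top view puts the station at (497, −202) with yaw 0.032, residuals under 1 px. I mislabelled the pad corners in the scene view, so I'm using the top fit. The grey plate is a phone lying flat, clear of the path. First I'll press the cover.

```bash
cat >> h.py <<'E'
S=np.array([497.4,-201.8,0]);YAW=0.032;Z=R.from_euler('z',YAW)
def W(p): return S+Z.apply(p)
def O(a=0): return (Z*R.from_euler('y',a)*R.from_matrix(np.diag([1,-1,-1.]))).as_rotvec()
def st(s=''):
    o=manip.get_obs();print(s,round(o['t'],2),np.round(Z.inv().apply(o['eef_pos']-S),1),np.round(o['wrist_force'],1),round(o['gripper_width'],2))
E
python3 - <<'E'
from h import *
manip.grip(0.0)
p=np.array(manip.get_obs()['eef_pos']);p[2]=290;manip.move_l(p,rate=250);st()
manip.goto(W([16,50,190]),O(0));st()
manip.move_l(W([16,50,124]),rate=100);st('near')
print(manip.move_l(W([16,50,111]),rate=15,stop_force=9));st('pressed')
manip.dwell(.1);st()
manip.move_l(W([60,50,190]),rate=250);st()
manip.dwell(.4)
c=manip.capture('wrist');o=manip.get_obs()
cv2.imwrite('pics/w1.png',c['color'][:,:,::-1])
T=R.from_rotvec(o['orientation']).as_matrix();H=c['hand_eye']
Rm=T@H[:3,:3];og=T@H[:3,3]+o['eef_pos']
for cc,nm in ((c,'w'),(manip.capture('top'),'t')):
    K=cc['mtx']
    if nm=='t': og=cc['origin'];Rm=R.from_rotvec(np.ravel(cc['rotation'])).as_matrix() if np.size(cc['rotation'])==3 else cc['rotation'];cv2.imwrite('pics/t2.png',cc['color'][:,:,::-1])
    for q in('button_top','flap_pad'):
        for d in manip.trace(q,cc)[:1]:print(nm,q,d['p'],d['location'],Z.inv().apply(ray(d['location'],K,og,Rm,109.5)-S))
E
```

```text
1.99 [-368.4 -395.4  290.6] [-0.1  0.5 -0.8] -0.0
 4.13 [ 15.8  48.9 190. ] [-0.7 -0.1 -0.6] 0.0
near 4.94 [ 16.4  49.9 124.4] [-0.4 -0.1  0.5] 0.01
False
pressed 5.96 [ 16.1  50.  111.1] [ 0.2 -0.3  0.3] 0.0
 6.06 [ 16.1  50.  111.1] [-0.  -0.1  0.1] 0.0
 6.57 [ 60.2  50.1 190.3] [-0.4  0.  -0.6] 0.0
w flap_pad 0.79 [319.5, 242.7] [ 18.10381925  45.18647863 109.5       ]
t flap_pad 0.91 [397.0, 241.7] [-11.92190051  54.6754788  109.5       ]
```

View pics/w1.png

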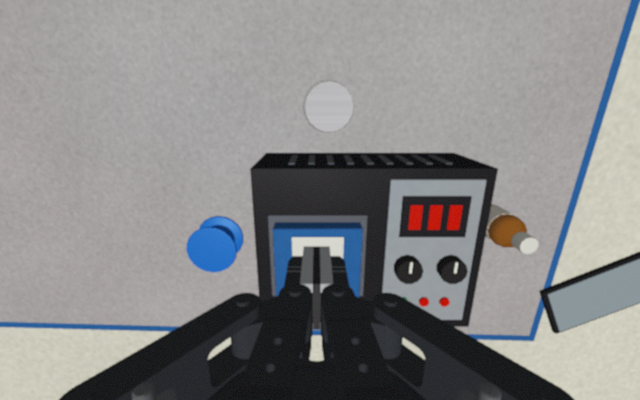

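```bash
python3 - <<'E'
import cv2
t=cv2.imread('pics/t2.png')[160:300,310:510];cv2.imwrite('pics/t2c.png',cv2.resize(t,None,fx=4,fy=4,interpolation=2))
E
```

```text
(no output)
```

View pics/t2c.png

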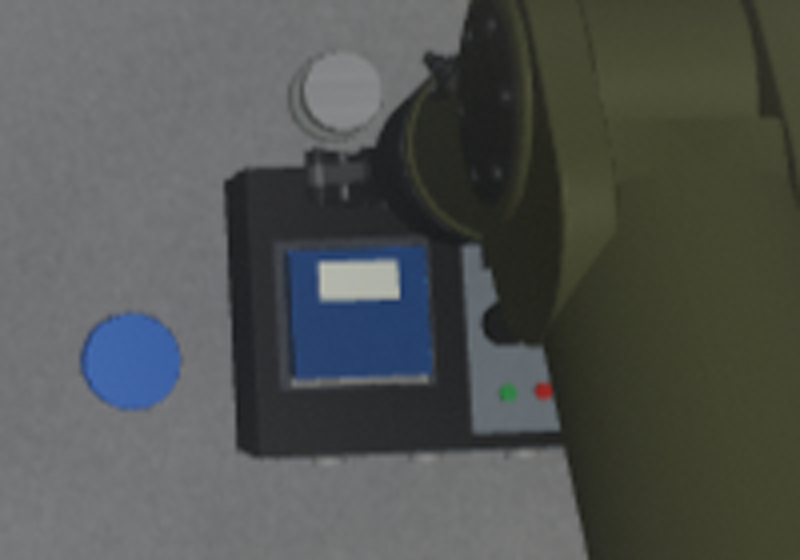

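The cover is still shut: no contact was felt at z=111. I'll check the TCP against both cameras.

```bash
python3 - <<'E'
from h import *
o=manip.get_obs();p=np.array(o['eef_pos']);print(p,o['orientation'],O(0))
c=manip.capture('top');Rm=R.from_rotvec(np.ravel(c['rotation'])).as_matrix()
g=lambda P:(proj(np.atleast_2d(P),c['mtx'],c['origin'],Rm)-[310,160])*4
print('tcp crop',g(p),'19/70 behind',g(p+[0,0,19]),g(p+[0,0,70]),'pad',g(W([16,50,118])),'tcp@press',g(W([16,50,111])))
w=manip.capture('wrist');H=w['hand_eye'];print(H)
T=R.from_rotvec(o['orientation']).as_matrix();Rw=T@H[:3,:3];ow=T@H[:3,3]+p
print('wrist: tcp',proj([p],w['mtx'],ow,Rw),'pad',proj([W([16,50,118])],w['mtx'],ow,Rw))
for n,q in(('stn+x+y',[85,110,100]),('-y',[85,-110,100]),('bottom',[85,110,0])):print(n,proj([W(q)],w['mtx'],ow,Rw))
E
```

```text
[ 555.78149969 -149.89578483  189.99202624] [-3.14116044e+00 -5.02531809e-02 -3.70006884e-05] [3.14119054 0.05026334 0.        ]
tcp crop [[378.85865867 191.97272174]] 19/70 behind [[386.48803517 189.07720171]] [[408.44953174 180.74231966]] pad [[356.38819499 277.9106685 ]] tcp@press [[353.95562845 278.3463621 ]]
[[-1.32623535e-03 -9.51300964e-01 -3.08260794e-01  8.09646780e+01]
 [ 9.99999106e-01 -1.31428844e-03 -2.46383289e-04  1.77703162e+00]
 [-1.70758936e-04 -3.08260845e-01  9.51301857e-01 -1.76013465e+02]
 [ 0.00000000e+00  0.00000000e+00  0.00000000e+00  1.00000000e+00]]
wrist: tcp [[313.42258359 238.09446283]] pad [[314.29184194 249.16045743]]
stn+x+y [[246.54160756 169.74380286]]
-y [[494.50692229 169.41143876]]
bottom [[264.64002376 152.45850237]]
```

Horizontal position checks out in both views, so I'll probe slowly lower under force control to find the actual contact height.

```bash
python3 - <<'E'
from h import *
manip.move_l(W([16,50,150]),rate=200);manip.move_l(W([16,50,116]),rate=60)
c=manip.capture('wrist');cv2.imwrite('pics/w2.png',c['color'][100:400,160:480,::-1].repeat(2,0).repeat(2,1))
c=manip.capture('scene');cv2.imwrite('pics/s2.png',c['color'][70:220,200:400,::-1].repeat(4,0).repeat(4,1))
for z in range(114,101,-1):
    h=manip.move_l(W([16,50,z]),rate=25,stop_force=6);st(h)
    if h:break
E
```

```text
False 8.88 [ 16.   50.  114.1] [0.7 0.7 0.1] 0.0
False 9.13 [ 16.  50. 113.] [ 0.6 -0.8 -1. ] 0.0
False 9.38 [ 15.9  50.  111.9] [-0.2 -0.3  0.3] -0.0
False 9.63 [ 15.9  50.  110.9] [-0.8  0.1  0.1] -0.01
False 9.88 [ 16.   50.  109.9] [ 0.5 -0.7  0.9] -0.0
False 10.13 [ 15.9  50.  108.9] [ 0.3  0.7 -0.3] -0.0
False 10.38 [ 16.   50.  107.9] [-0.6  0.9 -1.3] -0.0
False 10.63 [ 16.   50.  106.9] [-0.1  0.7 -0.7] -0.0
False 10.88 [ 15.9  50.  105.9] [ 0.2 -0.1  0.7] -0.0
False 11.13 [ 15.9  50.  104.9] [-0.  -1.  -1.3] -0.0
False 11.38 [ 15.9  50.  103.9] [-0.1 -0.2 -0.8] 0.0
False 11.63 [ 16.   50.  102.9] [ 0.1 -0.3 -0.4] -0.0
False 11.88 [ 15.9  50.  101.9] [-0.6 -0.1  0. ] -0.0
```

View pics/s2.png

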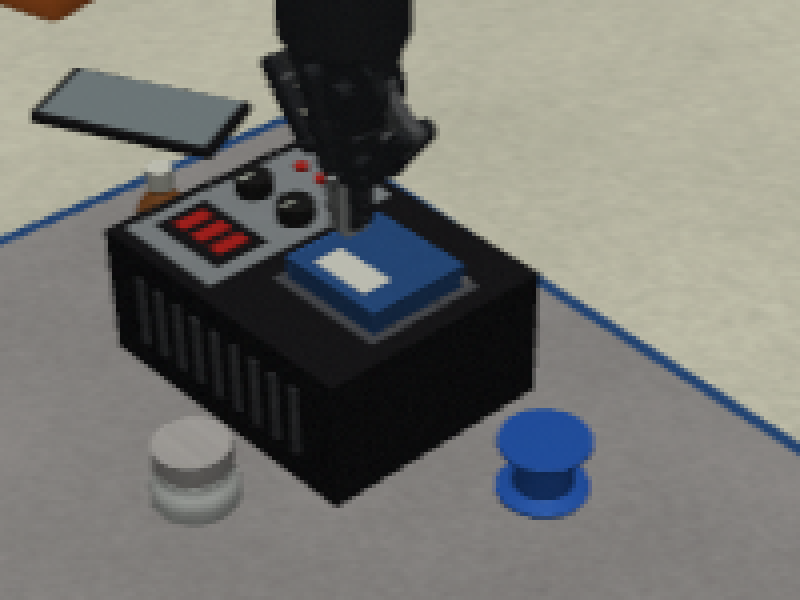

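In the scene view, the fingertips at commanded z=116 sit at crop (350,235), visibly above the cover. The true tips are therefore higher than the reported TCP, so I'll keep probing.

```bash
python3 - <<'E'
from h import *
h=manip.move_l(W([16,50,72]),rate=15,stop_force=3.0);st(h)
p=np.array(manip.get_obs()['eef_pos'])
a=manip.capture('wrist')
c=manip.capture('scene');Rm=R.from_rotvec(np.ravel(c['rotation'])).as_matrix()
print('proj tcp crop', (proj([p],c['mtx'],c['origin'],Rm)-[200,70])*4,'pad',(proj([W([16,50,118])],c['mtx'],c['origin'],Rm)-[200,70])*4)
s=cv2.resize(c['color'][90:190,230:340],None,fx=4,fy=4,interpolation=2)
w=cv2.resize(a['color'][180:330,220:420],(533,400),interpolation=2)[:, :350]
cv2.imwrite('pics/sw3.png',np.hstack([s,w])[:,:,::-1])
E
```

```text
True 13.11 [16.3 50.  83.2] [ 0.3 -0.3  4. ] 0.0
proj tcp crop [[352.19115477 317.77697565]] pad [[351.19888521 270.95283546]]
```

View pics/sw3.png

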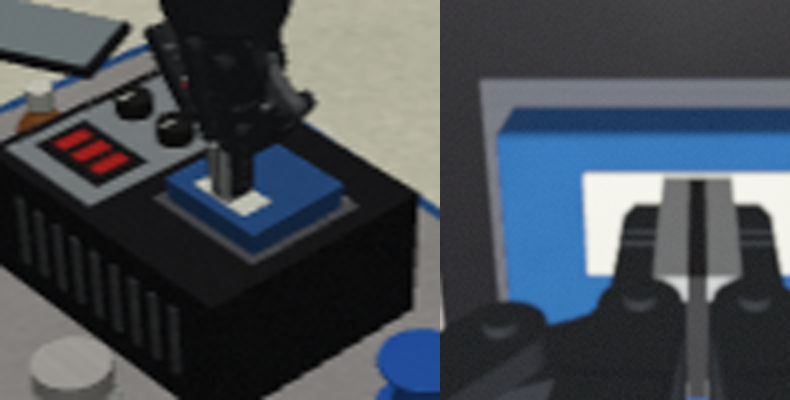

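Contact came at reported z≈83, with the two finger pads on the front part of the white pad. The real tips sit about 32 mm behind the reported TCP, so I'll correct for that and finish the press, release and look.

```bash
cat >> h.py <<'E'
L=32.
def tip(p,a=0): return W(np.array(p,float)+L*np.array([-np.sin(a),0,-np.cos(a)]))
E
python3 - <<'E'
from h import *
h=manip.move_l(tip([16,50,112]),rate=15,stop_force=8);st(h)
manip.dwell(.1);st()
manip.move_l(tip([85,50,185]),rate=250);st()
manip.dwell(.3)
c=manip.capture('wrist');o=manip.get_obs()
for q in('button_top','flap_pad'):
    T=R.from_rotvec(o['orientation']).as_matrix();H=c['hand_eye']
    for d in manip.trace(q,c)[:1]:print(q,d['p'],d['location'],Z.inv().apply(ray(d['location'],c['mtx'],T@H[:3,3]+o['eef_pos'],T@H[:3,:3],109.5)-S))
t=manip.capture('scene')
cv2.imwrite('pics/c4.png',np.hstack([c['color'][100:400,160:480],cv2.resize(t['color'][70:220,200:400],(400,300))])[:,:,::-1])
E
```

```text
False 13.56 [17.1 50.  80.4] [ 2.7 -0.2  3.6] -0.0
 13.66 [17.2 50.  80.4] [4.5 0.4 4.8] -0.0
 14.21 [ 83.2  50.  151.7] [ 0.  -0.2  0.4] 0.0
flap_pad 0.51 [314.3, 354.6] [-50.79154169  50.01655891 109.5       ]
```

View pics/c4.png

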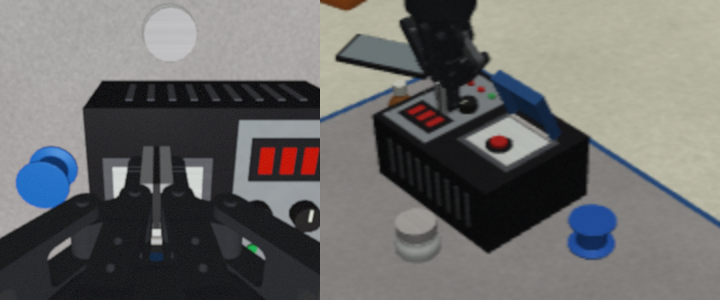

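The cover popped open and the red button shows in the scene at crop (498,143). Next I'll press the button with the tool leaned away from the cover.

```bash
python3 - <<'E'
from h import *
a=np.radians(33)
manip.goto(tip([45,50,170],a),O(a));st()
manip.move_l(tip([8,50,125],a),rate=150);st('near')
h=manip.move_l(tip([8,50,104],a),rate=20,stop_force=7);st(h)
t=manip.capture('scene')
cv2.imwrite('pics/c5.png',cv2.resize(t['color'][70:220,200:400],(800,600),interpolation=2)[:,:,::-1])
E
```

```text
15.38 [ 28.   50.1 142.6] [-0.7  0.3 -0.1] 0.0
near 15.93 [-9.  49.5 99.5] [0.1 0.4 0.4] -0.0
True 16.77 [-9.5 50.  80.3] [1.1 0.4 5.5] 0.0
```

View pics/c5.png

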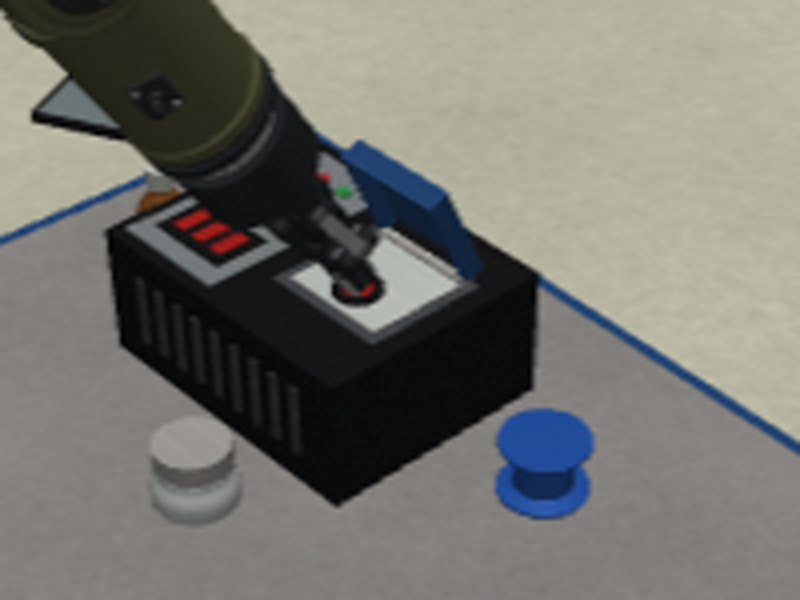

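The tip is on the red button at crop (355,288). I'll make sure it's bottomed, release, move over to the cover's outer side and push it shut along its arc.

```bash
python3 - <<'E'
from h import *
a=np.radians(33)
p=np.array(manip.get_obs()['eef_pos'])
h=manip.move_l(p-[0,0,3],rate=20,stop_force=8);st(h);manip.dwell(.15);st()
manip.move_l(tip([45,50,170],a),rate=200);st('clear')
import h as m; m.L=34.
manip.goto(tip([30,50,235]),O(0))
manip.move_l(tip([-62,50,225]),rate=250)
manip.move_l(tip([-62,50,168]),rate=150);st('behind')
def arc(t,s): return tip([-40+s*np.cos(t)-18*np.sin(t),50,100+s*np.sin(t)+18*np.cos(t)])
for t in (1.15,.95,.75,.55,.35,.18,.05):
    hit=manip.move_l(arc(t,58),rate=110,stop_force=25);st((t,hit))
    if hit: break
else:
    hit=manip.move_l(tip([16,50,111]),rate=20,stop_force=9);st(hit);manip.dwell(.15);st()
    manip.move_l(tip([16,50,190]),rate=200);st('up')
t=manip.capture('scene')
cv2.imwrite('pics/c6.png',cv2.resize(t['color'][70:220,200:400],(800,600),interpolation=2)[:,:,::-1])
E
```

```text
True 17.03 [-9.5 50.  80.3] [0.5 0.1 6.9] -0.0
 17.18 [-9.5 50.  80.3] [1.5 0.2 7.5] -0.0
clear 17.7 [ 27.4  50.1 142.5] [ 0.  -1.2  0.2] 0.0
behind 19.4 [-61.   50.4 133.8] [0.1 0.9 0.1] -0.0
(1.15, False) 19.82 [-32.2  50.1 126.7] [-1.6 -0.2  2.8] -0.0
(0.95, False) 20.08 [-20.8  50.  123.9] [-1.2  0.3  2.9] 0.0
(0.75, False) 20.34 [-10.   50.  118.7] [-1.8  0.2  1.3] -0.0
(0.55, False) 20.6 [ -0.3  50.  111.6] [-2.6 -0.   1.1] -0.0
(0.35, False) 20.86 [  8.   49.9 102.8] [-1.7 -0.5  1.3] 0.0
(0.18, False) 21.11 [13.8 49.8 94.2] [-2.5 -0.3  2.4] -0.0
(0.05, False) 21.36 [17.3 49.8 87.1] [ 0.2 -0.9  2.3] -0.0
True 21.81 [19.3 49.8 80.1] [-1.4 -0.2  8.7] 0.0
 21.96 [19.3 49.8 80.1] [-0.9  0.8  8.1] -0.0
up 22.49 [ 15.6  50.2 155.7] [-0.4 -0.1 -1. ] -0.0
```

View pics/c6.png

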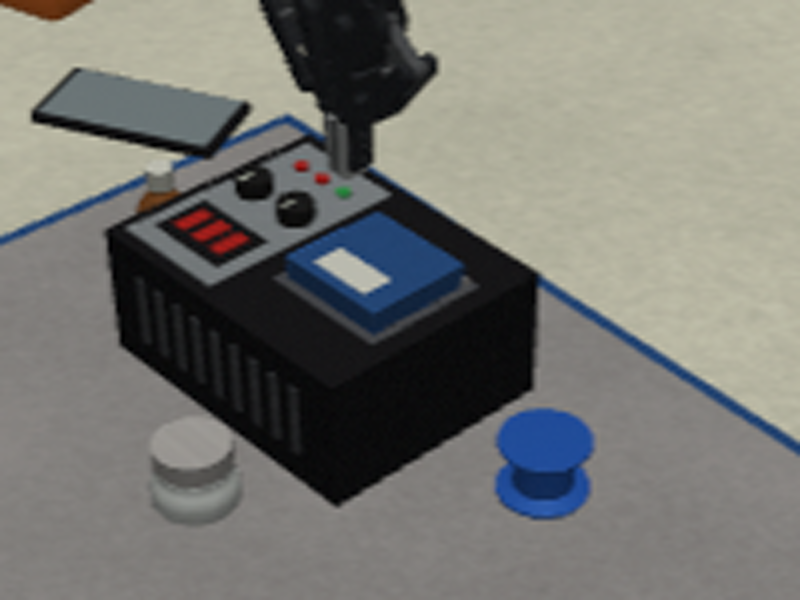

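The cover sits flat and closed 0.5 s after release, the button bottomed firmly at 7.5 N, nothing else has moved, and the tool is clear.

```bash
python3 - <<'E'
from h import *
manip.dwell(.3);st();print(manip.sign_off())
E
```

```text
22.84 [ 15.7  50.2 155.3] [-0.2 -0.7  0.5] 0.0
the job is handed in; nothing more can be done
None
```

I handed the job in at 22.8 s: the cover popped open, the button went fully down, and the cover is pressed shut and looks latched, with the spool, bottle and tin undisturbed and the arm clear; no verdict came back.

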